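# Turn a settled reagent bottle over and load it upright

### The job

The square white reagent bottle with the orange cap is lying on the bench and its contents have settled. Stand it upside down on its cap on the blue pad and let go of it for at least one second, then turn it back the right way up and leave it standing upright, flat on the floor of the green bay of the grey loading tray. Leave the two other bottles in the tray where they stand.

Things in the scene. Friction and masses are not known exactly. Their poses are not given: they have to be found in the camera images.
- bottle: closed bottle 74 mm long, 0.12 kg: white body 38 x 38 mm square, 51 mm long, yellow band; 28 mm neck; flat round orange cap 36 mm across, 16 mm long. Origin on the long axis at mid-length (37 mm from each end). x points to the cap, y and z are square to the flat sides. Starts lying flat on the bench, cap roughly to the left seen from the robot; x up = upright, x down = upside down
- pad: fixed flat blue square pad, 130 x 130 mm, 6 mm thick, on the bench; origin at the centre of its underside, z up
- tray: fixed low grey tray, 112 mm (x) by 327 mm (y), three bays centred at y = -105, 0 and 105 mm. Its floor is 6 mm above the bench; lips round and between the bays are 12 mm wide, tops 14 mm above the bench; each bay is 88 mm (x) by 93 mm (y) inside. Origin at the centre of its underside, z up
- bay: green square plate, 80 x 80 mm and 2 mm thick, fixed on the floor of the one empty bay of the tray, in its middle; its top is 8 mm above the bench. Origin at the centre of its underside, z up
- amber_bottle: round amber bottle with a white cap, 44 mm across, 80 mm tall, standing in another bay; origin at the centre of its base, z up
- blue_bottle: round clear bottle with a blue cap, 44 mm across, 74 mm tall, standing in another bay; origin at the centre of its base, z up

How it is judged:
On the way:
1. the bottle stands upside down on its cap on the blue pad, let go, for one second (angle between bottle's own x axis and vertical above 2.97 rad and horizontal distance between bottle and pad below 0.065 m and z of bottle in the frame of pad between 0.038 and 0.048 m and contact force between the fingers and bottle below 0.3 N and linear speed of bottle below 0.03 m/s and angular speed of bottle below 0.3 rad/s), for 1 s.
At the end, for the whole second after the job is handed in: The bottle stands upright (cap up, within 7 degrees) and flat on the floor of the green bay, its axis within 38 mm of the bay's centre and its origin 34 to 44 mm above the underside of the green plate, released and at rest (angle between bottle's own x axis and vertical below 0.12 rad and horizontal distance between bottle and bay below 0.038 m and z of bottle in the frame of bay between 0.034 and 0.044 m and contact force between the fingers and bottle below 0.3 N and linear speed of bottle below 0.03 m/s and angular speed of bottle below 0.3 rad/s); the robot touches nothing.
It fails at once if the amber bottle in the tray is knocked over or pushed more than 20 mm (distance of amber_bottle from where it was at the start of the episode above 0.02 m or angle between amber_bottle's own z axis and vertical above 0.5 rad).
It fails at once if the blue bottle in the tray is knocked over or pushed more than 20 mm (distance of blue_bottle from where it was at the start of the episode above 0.02 m or angle between blue_bottle's own z axis and vertical above 0.5 rad).
It also fails if it takes over 67 s, if anything falls off the work surface, if the arm or the gripper's body presses on something with over 40 N, if the wrist force passes 120 N, or if a joint passes its speed limit or range.

### The arm

A 6-joint arm with a two-finger parallel gripper is mounted at the origin on the work surface. World frame = base frame: x ahead of the robot, y to its left, z up, the work surface at z = 0. Lengths are in m, angles in rad, forces in N, time in s.
With the tool pointing down it reaches from about 0.275 to 0.725 m from the base axis. Payload 15.9 kg.
Tool frame: the origin (TCP) lies midway between the tips of the shut fingers; the grasp point (between the pads) lies 19 mm behind it; z points along the fingers, x is the direction in which the jaws open and shut, and the axes are right-handed (so a half turn about z gives the same grasp; the last joint's range is limited). The gripper opens to 85 mm and grips with 20 to 120 N. Pads are 22 mm wide; open, the fingers measure 114 mm over their backs; the gripper's body (76 mm by 85 mm) begins 54 mm behind the grasp point. The pads swing forward as they close: fully open they stand 13 mm farther back than shut.
Start: joints at [-1.255, 0.213, -0.034, 1.323, 0, 1.571], TCP at [0.155, -0.475, 0.231] pointing down, gripper open.
Joint ranges: [-2.98, 2.98], [-0.74, 1.72], [-1.14, 1.35], [-2.1, 2.04], [-1.57, 1.44], [-3.14, 3.14]. Speed limits (rad/s): [1.89, 1.89, 2.39, 2.57, 3.14, 3.14].

### API

Orientations are given as [roll, pitch, yaw] about the fixed x, y, z axes, in that order (R = Rz(yaw) Ry(pitch) Rx(roll)).
In Python, from cell import r gives the robot as it stands. Calls block until the motion is done:
- r.reach(position, orientation): joint-space move of the TCP to a pose.
- r.move_straight(position, ori=None, v=0.15, until_force=None): straight line of the TCP; ori=None keeps the orientation; v is the mean speed in m/s. With until_force (N) it stops when the force on the tool has changed by that much, and returns True; else False.
- r.move_joints(angles): joint-space move.
- r.open_gripper() and r.gripper_close(newtons=None): open the fingers fully, or close them until they stop; newtons is the grip in N (None keeps the last).
- r.dwell(seconds).
- r.ik(position, orientation): joint angles nearest the present ones, or None.
- r.state(): the state.
- r.capture(name): name is "scene" or "top" or "wrist"; returns a dict with "frame" (400x640x3 uint8, red, green, blue), "depth" (400x640 float32, m along the optical axis (not along the pixel's ray), 0 where there is no reading), "K" (3x3 intrinsics, pixels), "k1" (the pictures are not rectified: a ray, as slopes to the right and down, at radius r is drawn at 1 + k1 r^2 times it, then the intrinsics apply), "R" (3x3) and "t" (3): a world point X has camera coordinates R X + t. Camera axes: x right, y down, z forward; pixel columns grow to the right and rows downward; lengths in m; the calibration is good to about 2 mm. A picture is of the moment at which its call begins.
A pose or a line that the arm cannot do raises r.IKError and nothing moves.
- r.close_job(): hands the job in, once; it reports no verdict.
Trained networks look in the newest picture that a camera, given by its name, has taken for a name from the list of things; names that differ only in an ending like _2 or _b are one class to them, and where a whole thing is asked for, a point or a joint stands for the part that bears it (a point fixed in the world has none). Each returns a list of dicts, best first, with "conf" (0 to 1); they miss things now and then, are a little off and sometimes report something else, mostly with a low value. They report only what shows in the picture. A call takes as long as a camera call.
- r.find_in(target, camera): "position" ([column, row] in pixels, amid what is visible of it).
The state is a dict: "t": time; "joints": joint angles; "joint_velocities": joint speeds; "effort": joint torques, N m; "tool_pos": TCP position; "tcp_rot": TCP orientation; "contact_force": force on the tool from outside, world axes, zero at the start; "ft_torque": the same for the moment, N m; "width": opening from 0.0 (shut) to 1.0 (fully open).
Only numpy, scipy, OpenCV 4.12 (cv2) and the standard library are available. Lean on these libraries where they do the work, as an engineer would, in place of code of your own. Each camera call takes 0.05 s, during which the arm holds its last target. There are 200 camera calls.

## Working session

There is one attempt and no reset: what is moved stays moved. The work goes in short steps, each a Python script; the robot and the scene stay as the last script left them, time stands still between calls to the robot, and variables do not carry over. Pictures are saved under pics/ and viewed, about 8 in all and at most 12, crops included, and the job is handed in when it is done.

```bash
ls; mkdir -p pics; cat > h.py <<'E'
import numpy as np, cv2
from cell import r
def pts(c):
    """world points HxWx3 from depth"""
    K,k1=c["K"],c["k1"]; h,w=c["depth"].shape
    u,v=np.meshgrid(np.arange(w),np.arange(h))
    P=cv2.undistortPoints(np.stack([u,v],-1).reshape(-1,1,2).astype(np.float64),K,np.array([k1,0,0,0.])).reshape(h,w,2)
    z=c["depth"].astype(float)
    X=np.dstack([P[...,0]*z,P[...,1]*z,z])
    W=(X-c["t"])@c["R"]
    W[z==0]=np.nan
    return W
def save(c,n): cv2.imwrite(f"pics/{n}.png",c["frame"][...,::-1])
E
python3 - <<'E'
from h import *
for cam in ["scene","top"]:
    c=r.capture(cam); save(c,cam); W=pts(c)
    np.savez(f"{cam}.npz",W=W,f=c["frame"])
    print(cam,"campos",-c["R"].T@c["t"])
    for n in ["bottle","pad","tray","bay","amber_bottle","blue_bottle"]:
        for d in r.find_in(n,cam)[:2]:
            u,v=np.round(d["position"]).astype(int); print(n,d["conf"],u,v,W[v,u].round(3))
a,b=[cv2.imread(f"pics/{n}.png") for n in ("scene","top")]
cv2.imwrite("pics/both.png",np.vstack([a,b])[:, :] if 0 else cv2.resize(np.vstack([a,b]),(480,600)))
print(r.state())
E
```

```text
pics
scene campos [1.06894995 0.52387675 0.7843671 ]
bottle 0.94 432 297 [0.524 0.341 0.039]
pad 0.73 347 225 [0.458 0.057 0.005]
tray 0.75 251 182 [ 0.52  -0.239  0.016]
bay 0.57 227 153 [ 0.475 -0.405  0.009]
blue_bottle 0.67 266 182 [ 0.521 -0.171  0.055]
blue_bottle 0.55 248 161 [ 0.501 -0.266  0.064]
top campos [ 0.28008674 -0.03655379  1.13393613]
bottle 0.69 149 206 [0.505 0.33  0.043]
pad 0.94 270 228 [0.459 0.055 0.006]
tray 0.86 403 217 [ 0.483 -0.259  0.011]
bay 0.68 457 215 [ 0.487 -0.388  0.008]
amber_bottle 0.59 416 212 [ 0.48  -0.273  0.086]
blue_bottle 0.75 374 204 [ 0.5   -0.182  0.081]
{'t': 0.7, 'joints': array([-1.25502390e+00,  2.12894071e-01, -3.44127404e-02,  1.32350607e+00,
        2.33238416e-05,  1.57077744e+00]), 'joint_velocities': array([-4.05926958e-04, -3.59810099e-05,  7.85678583e-04,  2.15811654e-03,
       -1.48759628e-03, -5.34320666e-04]), 'effort': array([ 3.52188777e-03, -6.85834837e+01,  4.87273121e+01,  1.18493426e-03,
       -4.13455450e-05, -2.05032245e-05]), 'tool_pos': array([ 0.15527511, -0.47525379,  0.23130374]), 'tcp_rot': array([-3.14156933e+00,  1.65527746e-05, -1.25500501e+00]), 'contact_force': array([ 0.40302292, -0.59916945, -1.15847116]), 'ft_torque': array([-0.02475435, -0.01584372, -0.01558839]), 'width': 0.9997029736948289}
```

View pics/scene.png

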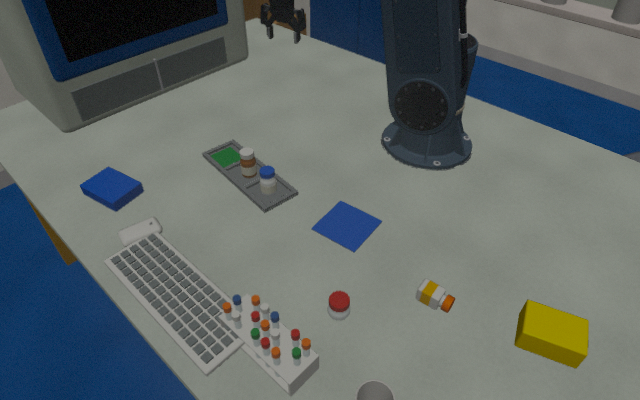

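View pics/top.png

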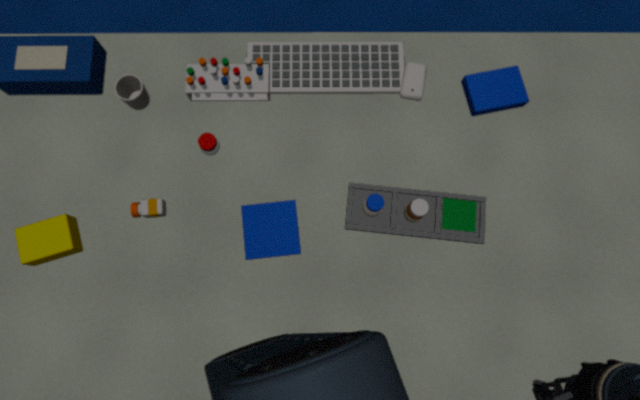

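```bash
python3 - <<'E'
import numpy as np,cv2
for cam in("top","scene"):
    d=np.load(cam+".npz");W=d["W"];hsv=cv2.cvtColor(d["f"],cv2.COLOR_RGB2HSV);H,S,V=cv2.split(hsv)
    near=lambda x,y,R:np.hypot(W[...,0]-x,W[...,1]-y)<R
    up=W[...,2]
    m=near(.515,.33,.09)&(up>.025)
    p=W[m]; print(cam,"bottle n",len(p),p.mean(0).round(4),p.max(0).round(3),p.min(0).round(3), "rect",cv2.minAreaRect(p[:,:2].astype(np.float32)))
    o=m&(S>140)&(H<15); q=W[o];print(" cap",len(q),q.mean(0).round(4),q.max(0).round(3),q.min(0).round(3))
    w=W[m&(S<60)];print(" white",len(w),w.mean(0).round(4), np.median(w[:,2]))
    m=(H>95)&(H<130)&(S>100)&near(.46,.055,.12)&(up<.015);print(" pad",cv2.minAreaRect(W[m][:,:2].astype(np.float32)),np.median(W[m][:,2]))
    m=(H>40)&(H<85)&(S>80)&near(.485,-.39,.1);print(" bay",m.sum(),cv2.minAreaRect(W[m][:,:2].astype(np.float32)),np.median(W[m][:,2]))
    for x,y in((.48,-.273),(.5,-.175)):
        m=near(x,y,.045)&(up>.07);print(" b",m.sum(),W[m].mean(0).round(3),W[m].max(0).round(3))
E
```

```text
top bottle n 514 [0.5037 0.3362 0.0365] [0.526 0.377 0.043] [0.485 0.301 0.025] rect ((0.5044130682945251, 0.339661180973053), (0.03961537405848503, 0.07533914595842361), 5.6647539138793945)
 cap 80 [0.5001 0.3673 0.0346] [0.515 0.375 0.042] [0.485 0.359 0.026]
 white 238 [0.5044 0.3301 0.0365] 0.03728201308373015
 pad ((0.456676721572876, 0.054053932428359985), (0.12941329181194305, 0.12934395670890808), 6.15334939956665) 0.006211236281256105
 bay 1062 ((0.48906561732292175, -0.39239194989204407), (0.08148573338985443, 0.07621170580387115), 83.18342590332031) 0.008165316634993175
 b 271 [ 0.491 -0.28   0.085] [ 0.512 -0.261  0.091]
 b 258 [ 0.505 -0.184  0.08 ] [ 0.525 -0.165  0.085]
scene bottle n 581 [0.5096 0.3395 0.036 ] [0.527 0.378 0.042] [0.486 0.304 0.025] rect ((0.5063494443893433, 0.34036752581596375), (0.03976752609014511, 0.07331600785255432), 4.974107265472412)
 cap 55 [0.5071 0.3697 0.0318] [0.521 0.378 0.039] [0.49  0.362 0.025]
 white 271 [0.5094 0.3367 0.0362] 0.037823763149125215
 pad ((0.455162912607193, 0.05233881622552872), (0.1354110836982727, 0.1356801837682724), 5.22897481918335) 0.006022083122131292
 bay 353 ((0.4865622818470001, -0.38911673426628113), (0.09218425303697586, 0.07388368248939514), 83.31201934814453) 0.008122788663019914
 b 158 [ 0.497 -0.276  0.083] [ 0.514 -0.258  0.09 ]
 b 149 [ 0.509 -0.181  0.079] [ 0.526 -0.162  0.084]
```

The scene picture shows the bottle lying at about (432,297) with its cap towards +y, the pad at (347,225), and the green bay at (227,153). The amber bottle (248,161) is next to the bay and the blue bottle (266,182) is beyond it. The top picture agrees: bottle (149,206), pad (270,228), bay (457,215). The measured heights and sizes also match.

The plan:
1. Pick the bottle up leaning over its base, invert it on the pad, and release.
2. Re-grip it and lay it on the pad.
3. Re-grip leaning over the cap, then stand it in the bay.

I'll check IK first.

```bash
cat >> h.py <<'E'
from scipy.spatial.transform import Rotation as Ro
BOT=np.array([.5055,.340,.019]); BYAW=np.radians(95.3)
PAD=np.array([.456,.0535,.006]); BAY=np.array([.488,-.391,.008])
def rlying(yaw): # bottle x along yaw, z up
    return Ro.from_euler("z",yaw).as_matrix()
def rinv(yaw):   # x down; tool of grasp A then heads along yaw
    return Ro.from_euler("z",yaw).as_matrix()@np.array([[0,0,-1.],[0,1,0],[-1,0,0]])
def rup(yaw):    # x up; tool of grasp B then heads along yaw
    return Ro.from_euler("z",yaw).as_matrix()@np.array([[0,0,-1.],[0,-1,0],[1,0,0]]) 
def RUP(yaw):
    x=np.array([0,0,1.]); z=-np.array([np.cos(yaw),np.sin(yaw),0]); return np.c_[x,np.cross(z,x),z]
def RINV(yaw):
    x=np.array([0,0,-1.]); z=-np.array([np.cos(yaw),np.sin(yaw),0]); return np.c_[x,np.cross(z,x),z]
def tool(kind,alpha,s,p,Rb,back=0.,g=(-.012,0,.008)):
    """tool pose for bottle pose p,Rb; kind A leans over the base, B over the cap; s jaw sign"""
    a=np.radians(alpha); k=1 if kind=="A" else -1
    z=np.array([k*np.sin(a),0,-np.cos(a)]); x=np.array([0,s,0.])
    Rt=Rb@np.c_[x,np.cross(z,x),z]
    pos=np.asarray(p)+Rb@np.array(g)+Rt[:,2]*(.019-back)
    return pos,Ro.from_matrix(Rt).as_euler("xyz")
E
sed -i '/^def rinv/,/^def RUP/{/^def RUP/!d}' h.py
python3 - <<'E'
from h import *
lo=np.array([-2.98,-.74,-1.14,-2.1,-1.57,-3.14]);hi=np.array([2.98,1.72,1.35,2.04,1.44,3.14])
def q(*a,**k):
    j=r.ik(*tool(*a,**k)); return None if j is None else (round(float(min((j-lo).min(),(hi-j).min())),2),np.round(j,2))
up=np.array([0,0,.037])
for s in(1,-1):
    for al in (25,35):
        print(s,al,"pick",q("A",al,s,BOT,rlying(BYAW)), q("A",al,s,BOT+[0,0,.1],rlying(BYAW)))
        for y in range(-90,91,30):
            a=np.radians(y)
            print("  ",y,"inv",q("A",al,s,PAD+up,RINV(a)),"\n      layA",q("A",al,s,PAD+[0,0,.019],rlying(a)),"\n      pickB",q("B",al,s,PAD+[0,0,.019],rlying(a)),"\n      up",q("B",al,s,BAY+up,RUP(a)))
print(r.state()["t"])
E
```

```text
1 25 pick (0.8, array([ 0.37,  0.47, -0.34,  0.62,  0.42, -1.26])) (0.92, array([ 0.37,  0.37, -0.22,  0.85,  0.42, -1.26]))
   -90 inv (0.5, array([ 0.63,  0.91, -0.02,  1.54, -0.82, -0.53])) 
      layA (0.75, array([ 0.4 ,  0.43, -0.39,  0.92, -0.4 ,  2.  ])) 
      pickB (0.61, array([-0.13,  0.35, -0.53,  0.76,  0.43,  1.43])) 
      up (0.43, array([-0.23,  0.6 , -0.71, -0.19, -1.08,  1.07]))
   -60 inv (0.49, array([ 0.75,  0.61, -0.56,  0.84, -1.08, -1.08])) 
      layA (0.48, array([ 0.42,  0.26, -0.66,  0.61, -0.43,  1.46])) 
      pickB (0.83, array([-0.09,  0.49, -0.31,  1.03,  0.35,  0.91])) 
      up None
   -30 inv None 
      layA (0.25, array([ 0.35,  0.1 , -0.89,  0.29, -0.33,  0.82])) 
      pickB (0.82, array([-0.01,  0.59, -0.15,  1.22,  0.21,  0.48])) 
      up None
   0 inv None 
      layA (0.12, array([ 0.17,  0.01, -1.02,  0.12, -0.07,  0.15])) 
      pickB (0.74, array([ 0.09,  0.64, -0.07,  1.3 ,  0.04,  0.08])) 
      up (0.18, array([-1.08,  0.59, -0.96, -0.77,  0.92, -0.66]))
   30 inv None 
      layA (0.17, array([-0.04,  0.04, -0.97,  0.19,  0.23, -0
[... 5187 characters left out ...]
0.01, array([-0.13,  0.02, -1.13, -0.09,  0.35,  2.59])) 
      pickB (0.25, array([ 0.22,  0.77,  0.08,  1.47, -0.17,  2.89])) 
      up (0.48, array([-1.09,  0.68, -0.26,  0.69,  0.96,  1.5 ]))
   60 inv (0.26, array([-0.46,  0.31, -0.88,  0.29,  0.96, -1.46])) 
      layA (0.31, array([-0.28,  0.21, -0.83,  0.36,  0.59,  1.87])) 
      pickB (0.61, array([ 0.34,  0.68, -0.09,  1.3 , -0.38,  2.53])) 
      up (0.45, array([-1.03,  1.06,  0.47,  1.59,  0.8 ,  0.8 ]))
   90 inv (0.59, array([-0.41,  0.64, -0.33,  1.12,  0.85, -2.22])) 
      layA (0.67, array([-0.27,  0.44, -0.47,  0.85,  0.58,  1.24])) 
      pickB (0.78, array([ 0.43,  0.51, -0.36,  0.99, -0.55,  2.09])) 
      up None
0.7
```

```bash
cat >> h.py <<'E'
AL=35; up37=np.array([0,0,.037])
def wid(): s=r.state(); print("t",round(s["t"],2),"w",round(s["width"],3),"tcp",s["tool_pos"].round(4),"F",s["contact_force"].round(1))
E
python3 - <<'E'
from h import *
Rb=rlying(BYAW)
r.reach(*tool("A",AL,1,BOT+[0,0,.17],Rb)); wid()
p,o=tool("A",AL,1,BOT,Rb)
r.move_straight(tool("A",AL,1,BOT+[0,0,.06],Rb)[0],v=.25)
print(r.move_straight(p,v=.1,until_force=8)); wid()
r.gripper_close(40); wid()
r.move_straight(p+[0,0,.12],v=.2); wid()
q,o=tool("A",AL,1,PAD+up37+[0,0,.08],RINV(-np.pi/2))
r.reach(q,o); wid()
c=r.capture("scene"); f=c["frame"][150:350,220:540]; cv2.imwrite("pics/inv0.png",cv2.resize(f[...,::-1],(800,500)))
W=pts(c); np.savez("inv0.npz",W=W,f=c["frame"])
H,S,V=cv2.split(cv2.cvtColor(c["frame"],cv2.COLOR_RGB2HSV))
m=(H<15)&(S>140)&(np.hypot(W[...,0]-PAD[0],W[...,1]-PAD[1])<.06)&(W[...,2]>.03)
print(m.sum(),W[m].min(0).round(3),W[m].mean(0).round(3),W[m].max(0).round(3))
E
```

```text
t 3.77 w 1.002 tcp [0.5059 0.3385 0.1815] F [-0.2  0.1 -0.1]
False
t 5.12 w 1.0 tcp [0.5061 0.3391 0.0123] F [ 0.6  0.9 -0.1]
t 5.62 w 0.437 tcp [0.5059 0.339  0.0119] F [-1.8 -2.9  5.2]
t 6.37 w 0.438 tcp [0.505  0.3386 0.1302] F [ 0.5  0.3 -2.4]
t 7.59 w 0.441 tcp [0.4556 0.0459 0.1234] F [ 0.7  0.7 -2. ]
46 [0.462 0.045 0.089] [0.471 0.058 0.096] [0.475 0.07  0.103]
```

View pics/inv0.png

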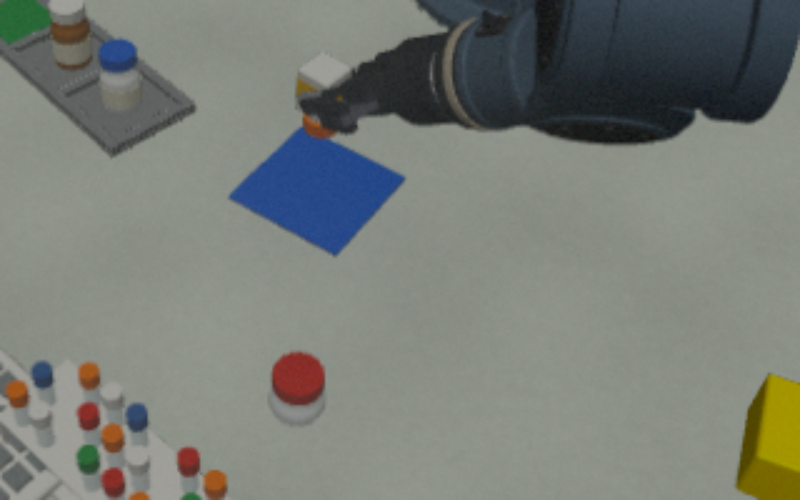

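The crop shows the bottle held cap down above the pad: white base at (325,75), orange cap at (318,125). The cap's lowest visible point, about 0.089, is near the planned 0.086. Next I lower it and release.

```bash
python3 - <<'E'
from h import *
RI=RINV(-np.pi/2)
q,o=tool("A",AL,1,PAD+up37,RI)
r.move_straight(q+[0,0,.012],v=.15)
print(r.move_straight(q-[0,0,.004],v=.02,until_force=4)); wid()
r.open_gripper(); r.dwell(.3); wid()
c=r.capture("scene"); W=pts(c)
cv2.imwrite("pics/inv1.png",cv2.resize(c["frame"][150:350,220:540,::-1],(800,500)))
m=(np.hypot(W[...,0]-PAD[0],W[...,1]-PAD[1])<.035)&(abs(W[...,2]-.080)<.006)&(c["frame"].min(2)>100)
print("top",m.sum(),W[m].mean(0).round(4),W[m][:,2].std())
E
```

```text
True
t 8.85 w 0.44 tcp [0.456  0.0458 0.0442] F [-0.7  1.3  7.8]
t 9.68 w 1.0 tcp [0.4558 0.0458 0.0439] F [-0.7 -0.9 -0.1]
top 176 [0.4592 0.0552 0.0794] 0.0018791409085992194
```

View pics/inv1.png

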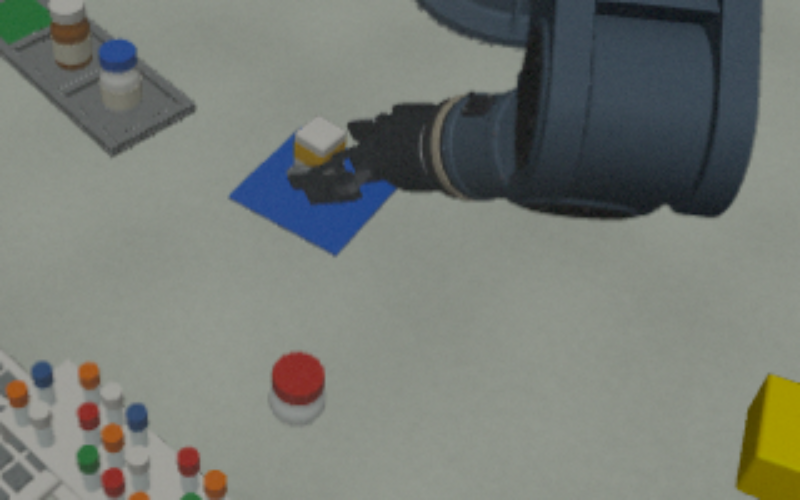

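The bottle stands inverted on the pad. Its flat white top is at (320,130), height 0.0794 (expected 0.080). I back off, wait, re-grip, lay it on the pad and re-grip from the cap side.

```bash
python3 - <<'E'
from h import *
s=r.state(); p0=s["tool_pos"]; zt=Ro.from_euler("xyz",s["tcp_rot"]).as_matrix()[:,2]
r.move_straight(p0-zt*.05,v=.15); r.dwell(1.8)
c=r.capture("scene"); W=pts(c)
m=(np.hypot(W[...,0]-PAD[0],W[...,1]-PAD[1])<.035)&(abs(W[...,2]-.080)<.006)&(c["frame"].min(2)>100)
print("top",m.sum(),W[m].mean(0).round(4),W[m][:,2].std())
r.move_straight(p0,v=.1); r.gripper_close(40); wid()
r.move_straight(p0+[0,0,.12],v=.2)
Rl=rlying(np.pi/2)
L=PAD+[0,0,.019]
q,o=tool("A",AL,1,L,Rl)
r.reach(q+[0,0,.08],o); r.move_straight(q+[0,0,.012],v=.15)
print(r.move_straight(q-[0,0,.004],v=.02,until_force=4)); print("nominal",q.round(4)); wid()
r.open_gripper(); wid()
s=r.state(); zt=Ro.from_euler("xyz",s["tcp_rot"]).as_matrix()[:,2]
r.move_straight(s["tool_pos"]-zt*.12,v=.25)
c=r.capture("scene"); W=pts(c); cv2.imwrite("pics/lay.png",cv2.resize(c["frame"][150:350,220:540,::-1],(800,500)))
m=(np.hypot(W[...,0]-L[0],W[...,1]-L[1])<.06)&(W[...,2]>.03)&(W[...,2]<.055)
m=cv2.morphologyEx(m.astype(np.uint8),cv2.MORPH_OPEN,np.ones((3,3)))>0
print(m.sum(),cv2.minAreaRect(W[m][:,:2].astype(np.float32)),np.percentile(W[m][:,2],[50,95]).round(4))
E
```

```text
top 180 [0.459  0.0556 0.0794] 0.0016893386255370528
t 13.22 w 0.44 tcp [0.456 0.046 0.044] F [0.2 2.2 2.4]
True
nominal [0.456  0.0524 0.0174]
t 16.45 w 0.441 tcp [0.4561 0.0524 0.018 ] F [-0.3 -0.6  3.6]
t 16.98 w 1.001 tcp [0.4557 0.0524 0.0178] F [-0.3 -0.5 -0.2]
381 ((0.4574243724346161, 0.053863026201725006), (0.03979622200131416, 0.07592570781707764), 0.4939897060394287) [0.0425 0.0456]
```

View pics/lay.png

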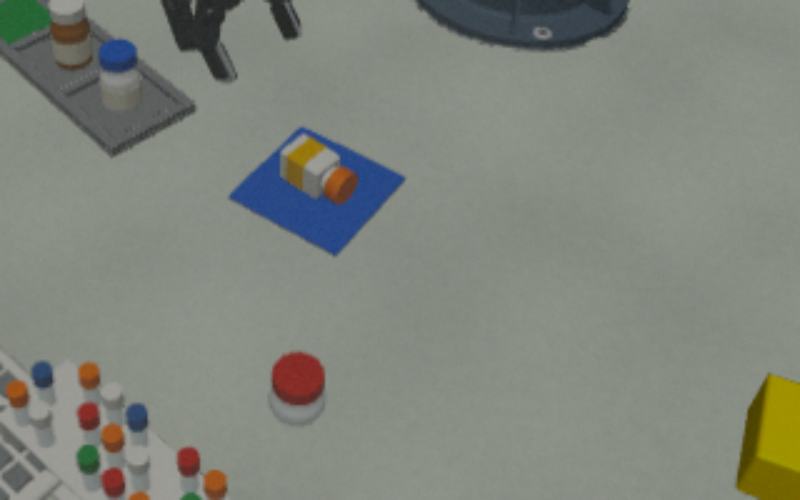

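The bottle lies flat on the pad with its cap towards +y (cap at (340,185)), centred at (0.457, 0.054) as planned. The bottles in the tray haven't moved. Next I grip it leaning over the cap and take it to above the bay.

```bash
python3 - <<'E'
from h import *
L=np.array([.4565,.0537,.025]); Rl=rlying(np.pi/2)
q,o=tool("B",AL,1,L,Rl)
r.reach(tool("B",AL,1,L+[0,0,.12],Rl)[0],o)
print(r.move_straight(q,v=.15,until_force=8)); wid()
r.gripper_close(40); wid()
r.move_straight(q+[0,0,.22],v=.25)
T=BAY+[-.001,-.005,.037]; h=np.radians(30)
q,o=tool("B",AL,1,T,RUP(h))
r.reach(q+[0,0,.16],o); wid()
r.move_straight(q+[0,0,.03],v=.2); wid()
c=r.capture("scene"); save(c,"bay0"); cv2.imwrite("pics/bay0.png",cv2.resize(c["frame"][80:230,150:350,::-1],(800,600)))
E
```

```text
False
t 19.88 w 1.0 tcp [0.4569 0.0307 0.018 ] F [0.3 0.3 0.6]
t 20.38 w 0.44 tcp [0.4568 0.031  0.0178] F [-0.6  1.8  6. ]
t 23.59 w 0.438 tcp [ 0.4941 -0.3913  0.1821] F [ 0.3  0.1 -1.3]
t 24.39 w 0.438 tcp [ 0.4941 -0.3925  0.0532] F [ 0.9  0.2 -0.3]
```

View pics/bay0.png

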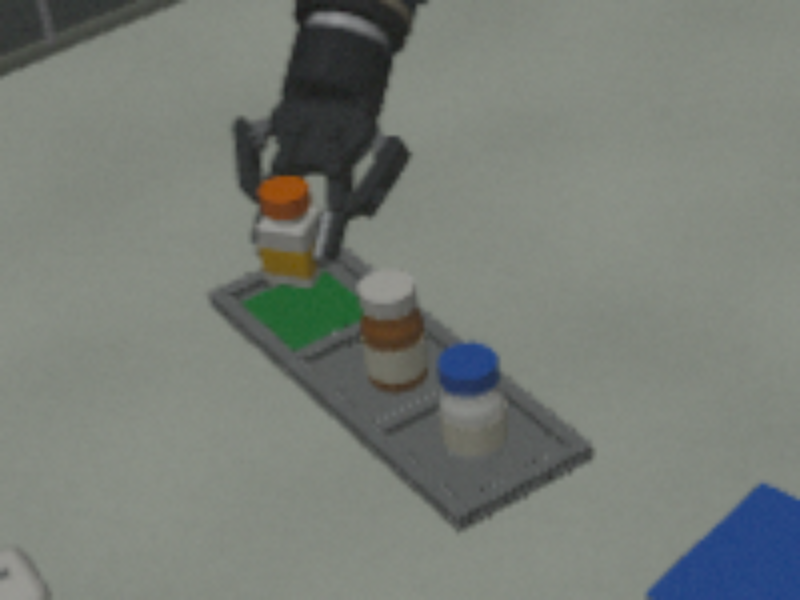

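The bottle is upright, cap up at (285,195), over the green plate, with the fingers clear of the amber bottle. I lower it, release and retreat.

```bash
python3 - <<'E'
from h import *
T=BAY+[-.001,-.005,.037]; q,o=tool("B",AL,1,T,RUP(np.radians(30)))
r.move_straight(q+[0,0,.01],v=.1)
print(r.move_straight(q-[0,0,.003],v=.02,until_force=4),q.round(4)); wid()
r.open_gripper(); r.dwell(.2); wid()
s=r.state(); zt=Ro.from_euler("xyz",s["tcp_rot"]).as_matrix()[:,2]
r.move_straight(s["tool_pos"]-zt*.14,v=.2); r.dwell(.5); wid()
c=r.capture("scene"); W=pts(c); cv2.imwrite("pics/fin.png",cv2.resize(c["frame"][80:230,150:350,::-1],(800,600)))
for cam in("scene","top"):
    c=r.capture(cam); W=pts(c)
    H,S,V=cv2.split(cv2.cvtColor(c["frame"],cv2.COLOR_RGB2HSV))
    m=(np.hypot(W[...,0]-T[0],W[...,1]-T[1])<.04)&(W[...,2]>.074)&(S>120)
    print(cam,"cap",m.sum(),W[m].mean(0).round(4) if m.any() else "",W[m][:,2].std() if m.any() else "")
    for x,y in((.491,-.28),(.507,-.182)):
        m=(np.hypot(W[...,0]-x,W[...,1]-y)<.04)&(W[...,2]>.07);print(" b",W[m].mean(0).round(3))
E
```

```text
True [ 0.4936 -0.3922  0.0221]
t 25.3 w 0.442 tcp [ 0.4938 -0.3923  0.0228] F [-0.9  0.3  5.8]
t 26.03 w 1.002 tcp [ 0.4934 -0.392   0.0223] F [-1.  -0.4 -0.6]
t 27.38 w 1.001 tcp [ 0.3942 -0.4493  0.1025] F [-0.5  0.5 -0.4]
scene cap 86 [ 0.4899 -0.3928  0.081 ] 0.002434128057738402
 b [ 0.497 -0.276  0.083]
 b [ 0.509 -0.18   0.079]
top cap 212 [ 0.4874 -0.395   0.0818] 0.002375803414614872
 b [ 0.491 -0.28   0.085]
 b [ 0.505 -0.184  0.08 ]
```

View pics/fin.png

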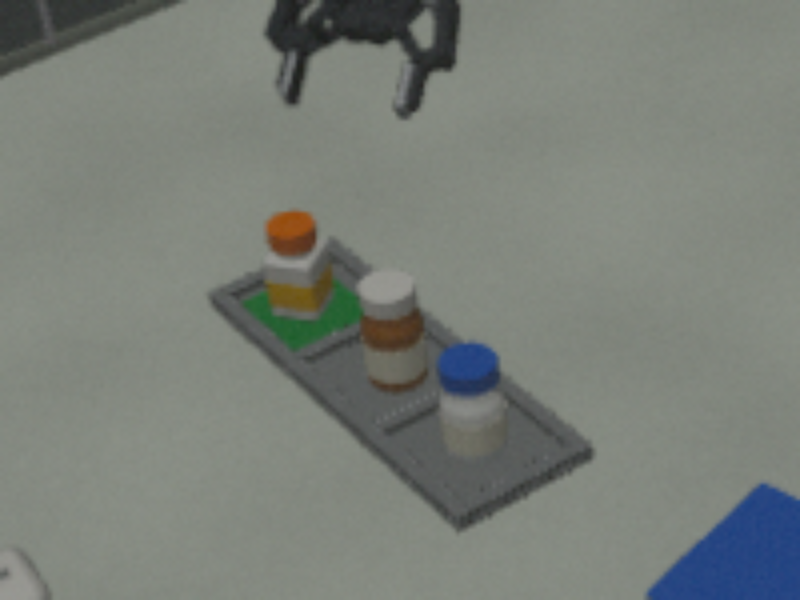

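The bottle stands upright on the green plate, with its cap at (292,230) and the cap top at 0.081–0.082 (expected 0.082). The gripper is clear and the two neighbours are where they started.

```bash
python3 -c "
from h import *
r.close_job()"
```

```text
the job is handed in; nothing more can be done
```

The white bottle now stands upright in the green bay, and the job was handed in at about 27.5 s of the 67 s allowed. No verdict is reported.

- **What I did:** I stood the bottle on its cap on the blue pad and backed the gripper off for about 2 s. I then laid it on the pad, re-gripped it from the cap side, and set it upright in the bay.
- **Inverted stage:** while it was released, the upturned base was at 79.4 mm (80 mm expected) and gave the same reading before and after the wait.
- **Final position:** the cap top is at 81–82 mm (82 mm expected), and the bottle is about 4 mm from my measured bay centre. It looks upright in the last picture.
- **Other bottles:** the amber and blue bottles measured within 1 mm of where they started. The gripper was clear of everything and the force on it was close to zero.

No check failed. The two cameras disagreed by 2–3 mm on the bottle's final position, about what their calibration allows.

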